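Clamp a laminated bowl blank in the screw press

ROBOT

A 6-joint arm with a two-finger parallel gripper is mounted at the origin on the work surface. World frame = base frame: x ahead of the robot, y to its left, z up, the work surface at z = 0. Lengths are in m, angles in rad, forces in N, time in s.
With the tool pointing down it reaches from about 0.4 to 0.925 m from the base axis. Payload 12.5 kg.
Tool frame: the origin (TCP) lies on the mounting face of the last link; the fingertips stand 190 mm ahead of it and the grasp point (between the pads) lies 171 mm ahead of it (arm.tip_extent is the distance from the TCP to the fingertips, in m); z points along the fingers, y is the line along which they close (so a half turn about z gives the same grasp; the last joint's range is limited). The gripper opens to 95 mm and grips with 3 to 60 N. Pads are 20 mm wide; open, the fingers measure 119 mm over their backs; the gripper's body (75 mm by 180 mm) begins 59 mm behind the grasp point.
Start: joints at [1.22, 0.491, 1.559, -0, 1.092, -0.106], TCP at [0.151, 0.606, 0.405] pointing down, gripper open.
Joint ranges: [-3.1, 3.1], [-0.84, 2.19], [0.05, 2.79], [-1.13, 4.28], [0.06, 2.93], [-2.69, 2.69]. Speed limits (rad/s): [2.22, 2.22, 2.79, 3.14, 3.14, 3.14].

INTERFACE

Orientations are given as a 3x3 rotation matrix whose columns are the frame's x, y, z axes.
In Python, from station import arm gives the robot as it stands. Calls block until the motion is done:
- arm.movep(position, orientation): joint-space move of the TCP to a pose.
- arm.servo_line(position, velocity=0.15, attitude=None): straight line of the TCP; attitude=None keeps the orientation; velocity is the mean speed in m/s.
- arm.movej(angles): joint-space move.
- arm.command_gripper(opening): finger opening in m; the grip force is fixed at half the most; returns when the fingers have stopped.
- arm.pause(seconds).
- arm.solve_ik(position, orientation): joint angles nearest the present ones, or None.
- arm.get_obs(): the state.
- arm.capture(name): name is "scene" or "top"; returns a dict with "pixels" (400x640x3 uint8, blue, green, red), "range_z" (400x640 float32, m along the optical axis (not along the pixel's ray), 0 where there is no reading), "K" (3x3 intrinsics, pixels), "T" (4x4, takes a point from camera to world coordinates). Camera axes: x right, y down, z forward; pixel columns grow to the right and rows downward; lengths in m; the calibration is good to about 2 mm. A picture is of the moment at which its call begins.
A pose or a line that the arm cannot do raises arm.Unreachable and nothing moves.
- arm.sign_off(): hands the job in; it is judged then, once.
Trained networks look in the newest picture that a camera, given by its name, has taken for a name from the list of things; names that differ only in an ending like _2 or _b are one class to them, and where a whole thing is asked for, a point or a joint stands for the part that bears it (a point fixed in the world has none). Each returns a list of dicts, best first, with "conf" (0 to 1); they miss things now and then, are a little off and sometimes report something else, mostly with a low value. They report only what shows in the picture. A call takes as long as a camera call. They do not tell look-alikes from the thing itself.
- arm.boxes_of(label, camera): "bbox" ([left, top, width, height] in pixels, round what is visible of it).
- arm.tip_of(label, camera): "point" ([column, row] in pixels: a listed point, or the origin of a listed thing).
The state is a dict: "time": time; "qpos": joint angles; "dq": joint speeds; "joint_efforts": joint torques, N m; "position": TCP position; "tool_rot": TCP orientation; "wrist_force": force on the tool from outside, world axes, zero at the start; "torque": the same for the moment, N m; "width": finger opening in m; "finger_force": force on a finger pad.
Only numpy, scipy, OpenCV 4.12 (cv2) and the standard library are available. Lean on these libraries where they do the work, as an engineer would, in place of code of your own. Each camera call takes 0.05 s, during which the arm holds its last target. There are 200 camera calls.

TASK

Without forcing it, fit the loose crank fully down onto the square drive end on top of the red press, then wind it clockwise (seen from above) two or three turns until the rubber pad clamps the laminated wood blank snugly: go on just a tenth of a turn past the first bite, and do not over-tighten or the laminations are crushed. Let go and leave the crank sitting on the drive end; leave the glue bottle, spare blank and mallet alone.

Things in the scene. Friction and masses are not known exactly. Their poses are not given: they have to be found in the camera images.
- crank_hub (a point): centre of the hub of the loose steel crank (390 g), half-way up its 48 mm height. The hub is a 31 x 31 mm block with flat sides, standing on its open end: a 17 mm square socket, 30 mm deep, opens in its underside. x axis: along the arm towards the handle; z up. The arm leaves on the +x side only; the +y and -y sides are free for fingers.
- crank_arm (a point): middle of the crank's arm, 33 mm from the hub axis and 19 mm above the hub's centre: a steel bar 16 mm wide, 10 mm thick, its top level with the hub's top, ending 75 mm from the hub axis.
- crank_handle (a point): centre of the crank's upright red handle: a cylinder 22 mm across and 50 mm tall that spins freely on its own axis, standing on the arm 65 mm from the hub axis, this point 50 mm higher than the hub's centre. Its position relative to the hub gives the direction of the arm.
- crank: the whole loose crank; origin at the centre of the hub's underside, axes as crank_hub. It must not be jammed on the drive end: pushing down with 5 to 10 N is plenty, since with the square at the wrong angle the taper wedges in the socket's mouth and multiplies the push; turn it a little and it goes home. Lower it the last few mm slowly.
- shaft_top (a point): centre of the top of the press's square drive end, 212 mm above the bench. This frame does NOT turn with the shaft: the angle of the square is not reported, starts anywhere and must be seen or felt. The square is 15 mm wide, its top 6 mm tapered to 10 mm, and takes the crank in any of four positions, with about 2 mm of play sideways and 8 degrees of play in turning.
- collar (a point): centre of the top of the round steel collar (40 mm across, 6 mm thick) from which the square stands up 26 mm; the collar lies on the grey bridge. Fully home, the hub's underside rests on the collar, so the hub's centre is 24 mm above this point and 2 mm below the top of the square. Clockwise from above lowers the pad 16 mm a turn.
- pad_face (a point): centre of the underside of the black rubber pad (96 x 96 mm, 10 mm thick) under the press's aluminium cross beam. It goes down 16 mm a turn of the crank and needs 2 to 3 turns to reach the blank. Past first contact the rubber yields 1 mm for each 35 N of clamping force.
- pad: the same rubber pad; origin at the centre of its underside. Winding has a steady drag of about 0.15 N m (some 2.3 N along the circle at the handle); the load on the pad adds about 0.25 N m per 100 N (3.9 N at the handle). The drive stays where it is left, at most easing back until the pad bears about 65 N.
- press: the press, fixed to the bench: red base 170 x 200 x 20 mm, two threaded steel columns 156 mm apart along its y axis, and across their tops the grey bridge (64 x 190 mm, long side along y, top 180 mm above the bench) with the drive end at its middle. Origin: centre of the base's underside; it may stand at an angle.
- blank: striped round laminated wood blank, 100 mm across, 40 mm high, 250 g, lying loose on the press base under the pad; origin at the centre of its underside. A clamping force over 100 N crushes it; under 15 N it is not held.
- blank_top (a point): centre of the upper face of that blank.
- glue: yellow glue bottle with red cap, 64 mm across, 150 mm tall, standing; origin at the centre of its underside. It and the crank stand one on each side of the press, and may change sides.
- spare: spare laminated blank, 90 mm across, 50 mm high, beyond the press; origin at the centre of its underside.
- mallet: wooden mallet lying beyond the press: head 66 mm across and 100 mm long, handle 25 mm thick and 230 mm long; origin on the bench below the handle, 100 mm from the head's axis.
Mind the look-alikes: they are no part of the job. Leave any orange look-alike of the crank alone.

How it is judged:
By the outcome, as a careful person would: the job done as asked, in the order asked, and still so for the second after the job is handed in, with the robot touching nothing.
It also fails if it takes over 72 s, if anything falls off the work surface, if the arm or the gripper's body presses on something with over 40 N, if the wrist force passes 120 N, or if a joint passes its speed limit or range.

## Working session

There is one attempt and no reset: what is moved stays moved. The work goes in short steps, each a Python script; the robot and the scene stay as the last script left them, time stands still between calls to the robot, and variables do not carry over. Pictures are saved under pics/ and viewed, at most 10 in all, crops included, and the job is handed in when it is done.

```bash
mkdir -p pics; ls
cat > h.py <<'E'
import numpy as np, cv2
from station import arm
def px2w(c,uv,r=2,z=None):
    u,v=uv; K,T=c["K"],c["T"]
    d=np.array([(u-K[0,2])/K[0,0],(v-K[1,2])/K[1,1],1])
    if z is None:
        p=c["range_z"][max(0,int(v)-r):int(v)+r+1,max(0,int(u)-r):int(u)+r+1]; p=p[p>0]
        return (T@np.append(d*np.median(p),1))[:3]
    D=T[:3,:3]@d; return T[:3,3]+D*(z-T[2,3])/D[2]
E
python3 - <<'E'
from h import *
np.set_printoptions(precision=4,suppress=True)
for n in ("scene","top"):
    c=arm.capture(n); cv2.imwrite(f"pics/{n}0.png",c["pixels"])
    print(n,c["T"][:3,3],c["T"][:3,2],c["K"][0,0])
    for l in ["crank_hub","crank_handle","crank_arm","shaft_top","collar","pad_face","press","blank_top","glue","spare","mallet"]:
        for d in arm.tip_of(l,n)[:3]:
            try: print(l,np.round(d["point"]),round(d["conf"],2),px2w(c,d["point"]))
            except Exception as e: print(l,d,e)
o=arm.get_obs();print(o["time"],o["wrist_force"],o["tool_rot"])
E
```

```text
pics
scene [1.0444 0.8436 0.8361] [-0.3919 -0.7089 -0.5865] 435.5101314711658
crank_hub [387. 301.] 0.92 [0.5772 0.3253 0.0417]
crank_hub [434. 302.] 0.75 [0.4828 0.3802 0.04  ]
crank_hub [406. 276.] 0.71 [0.4874 0.2842 0.0405]
crank_handle [464. 302.] 0.89 [0.4583 0.4393 0.0871]
crank_handle [366. 272.] 0.72 [0.5889 0.2538 0.0795]
crank_handle [437. 259.] 0.67 [0.4126 0.3027 0.0781]
crank_arm [373. 290.] 0.94 [0.5816 0.2771 0.0343]
crank_arm [421. 267.] 0.86 [0.4411 0.2831 0.0477]
crank_arm [449. 305.] 0.81 [0.4612 0.4068 0.0458]
shaft_top [334. 170.] 0.57 [ 0.529  -0.004   0.2054]
collar [336. 177.] 0.69 [0.5263 0.0024 0.1851]
collar [244. 226.] 0.46 [ 0.7569 -0.1359  0.0048]
pad_face [330. 200.] 0.6 [0.5529 0.0187 0.1255]
press [332. 228.] 0.66 [0.5557 0.0335 0.0378]
blank_top [329. 214.] 0.89 [ 0.5412 -0.0057  0.057 ]
blank_top [333. 170.] 0.65 [ 0.532  -0.0059  0.2053]
glue [303. 177.] 0.57 [ 0.4994 -0.2542  0.0259]
glue [331. 228.] 0.32 [0.5573 0.0317 0.0382]
spare [296. 310.] 0.61 [0.7728 0.2441 0.0359]
mallet [242. 226.] 0.69 [ 0.7614 -0.1474 -0.0014]
top [0.3985 0.0307 1.200
[... 461 characters left out ...]
_arm [209. 254.] 0.82 [0.4449 0.2789 0.0459]
shaft_top [330. 210.] 0.59 [ 0.5278 -0.0155  0.2097]
collar [327. 208.] 0.8 [ 0.5324 -0.0089  0.2078]
pad_face [328. 216.] 0.64 [ 0.5165 -0.0124  0.1856]
press [326. 221.] 0.97 [ 0.5055 -0.0068  0.1811]
blank_top [327. 212.] 0.36 [ 0.5229 -0.0091  0.2083]
glue [430. 231.] 0.98 [ 0.4868 -0.2609  0.0968]
glue [212. 243.] 0.31 [0.4723 0.2725 0.0456]
spare [245. 135.] 0.91 [0.7478 0.191  0.0491]
spare [328. 213.] 0.19 [ 0.5207 -0.0125  0.2041]
mallet [373. 136.] 0.75 [ 0.7439 -0.1427  0.0314]
mallet [327. 213.] 0.63 [ 0.5207 -0.0101  0.2041]
1.2 [-0.1853 -0.0072 -0.3984] [[-0.9702  0.2424  0.0001]
 [ 0.2424  0.9702  0.0001]
 [-0.      0.0001 -1.    ]]
```

Run:
```python
import cv2,numpy as np
t=cv2.imread("pics/top0.png"); s=cv2.imread("pics/scene0.png")
a=cv2.resize(t[170:290,120:270],(750,600),interpolation=cv2.INTER_CUBIC); cv2.imwrite("pics/ctop.png",a)
```

```text
(no output)
```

View pics/top0.png

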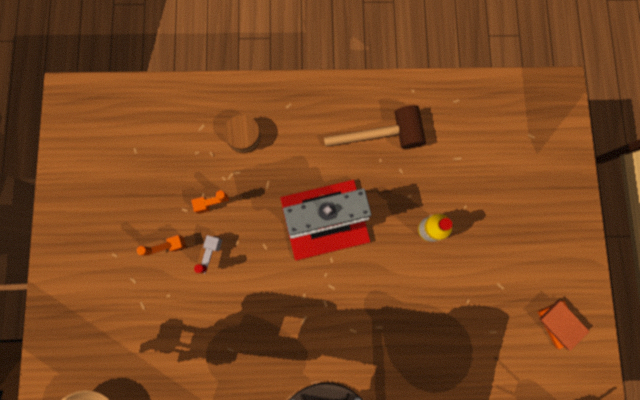

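View pics/scene0.png

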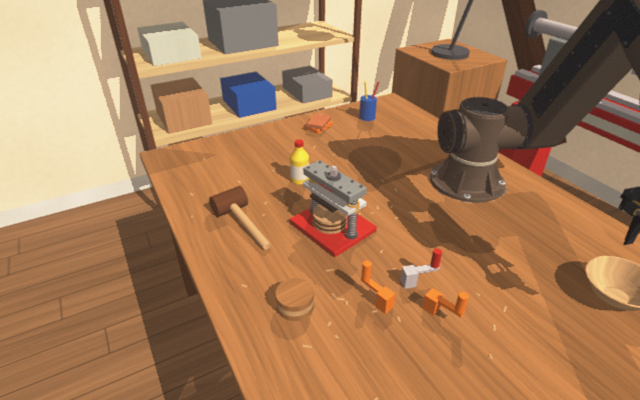

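View pics/ctop.png

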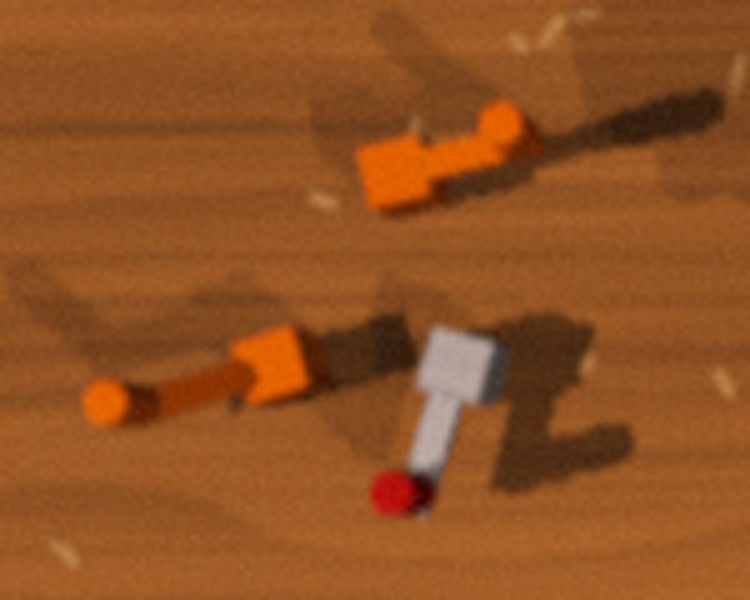

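The three candidates in the top view are an orange crank with its hub at (201,206), another orange one at (177,244), and a bare-steel one with a red handle, hub at (211,242) and handle at (200,268). Steel with a red handle matches the description, and the crop confirms it. The press is at (327,213), with the drive end at its middle. Next I'll measure the hub and look at the square.

Run:
```python
from h import *
np.set_printoptions(precision=4,suppress=True)
c=arm.capture("top"); im=c["pixels"].astype(float)
v,u=np.mgrid[:400,:640]; K=c["K"];z=c["range_z"]
P=np.stack([(u-K[0,2])/K[0,0]*z,(v-K[1,2])/K[1,1]*z,z,np.ones_like(z)],-1)@c["T"].T
P=P[...,:3]
win=(u>185)&(u<235)&(v>220)&(v<290)
b,g,r=im[...,0],im[...,1],im[...,2]
gray=win&(abs(r-b)<45)&(r>90)&(z>0)
print("gray n",gray.sum(), P[gray][:,2].min(),P[gray][:,2].max())
top=gray&(P[...,2]>.040)&(P[...,2]<.056); q=P[top]
print(len(q),q.mean(0))
red=win&(r>110)&(g<50)&(P[...,2]>.085); print("handle",red.sum(),P[red].mean(0))
h=P[red].mean(0)
ctr=np.array([.473,.277])
for _ in range(6):
    d=h[:2]-ctr; a=np.arctan2(d[1],d[0]); ex=np.array([np.cos(a),np.sin(a)])
    hub=q[np.abs((q[:,:2]-ctr)@ex)<.019]; ctr=.5*hub[:,:2].mean(0)+.5*ctr
s=(q[:,:2]-ctr)@ex; t=(q[:,:2]-ctr)@np.array([-ex[1],ex[0]])
print("hub",ctr,np.degrees(a),np.linalg.norm(d), "s range",s.min(),s.max(),"t",t.min(),t.max())
# orientation via minAreaRect of mask
cv,_=cv2.findContours(top.astype(np.uint8),0,1); 
w2=(u>300)&(u<352)&(v>185)&(v<235)
zz=P[...,2]
m=w2&(zz>.196)&(zz<.225); print("square",m.sum(),P[m].mean(0),P[m].min(0),P[m].max(0))
br=w2&(zz>.17)&(zz<.1832);print("bridge z",np.median(zz[br]))
m=w2&(zz>.1838)&(zz<.195); print("collar",m.sum(),P[m].mean(0),P[m].min(0),P[m].max(0))
print(np.round(zz[202:220,319:337]*1000).astype(int))
s=arm.capture("scene")
A=cv2.resize(c["pixels"][190:230,302:354],(520,400),interpolation=cv2.INTER_CUBIC)
B=cv2.resize(s["pixels"][155:200,300:328+30],(516,400),interpolation=cv2.INTER_CUBIC)[:, :280] if 0 else cv2.resize(s["pixels"][160:190,318:348],(280,400)[::-1] and (280,280),interpolation=cv2.INTER_CUBIC)
B=cv2.copyMakeBorder(B,0,120,0,0,0)
cv2.imwrite("pics/sq.png",np.hstack([A,B]))
```

```text
gray n 271 -0.003563417987155315 0.053876826062173366
260 [0.458  0.2796 0.047 ]
handle 61 [0.4095 0.2931 0.0975]
hub [0.4705 0.2761] 164.39911902007452 0.0634724461818077 s range -0.015981107915667127 0.05402431412262331 t -0.016787283596931865 0.015301460564956126
square 50 [ 0.5271 -0.0095  0.2087] [ 0.519 -0.018  0.196] [ 0.5365 -0.0006  0.2147]
bridge z 0.17900310396220787
collar 145 [ 0.5278 -0.0084  0.186 ] [ 0.4935 -0.0633  0.1838] [0.5615 0.0475 0.1926]
[[ 181  182  177  179  181  178  178  179  180  183  180  178  179  180
   179  180  181  179]
 [ 180  177  180  181  185  184  188  184  186  184  187  189  178  178
   181  180  178  179]
 [ 179  179  178  185  185  186  185  186  188  185  186  187  184  183
   179  182  178  178]
 [ 180  180  184  186  183  185  183  186  184  184  185  189  182  186
   184  176  178  183]
 [ 179  187  188  185  186  189  184  189  207  208  185  186  183  186
   183  186  178  183]
 [ 183  189  183  188  185  186  184  211  210  210  208  186  185  184
   182  186  178  175]
 [ 185  186  182  187  186  183  208  211  212  210  214  206  
[... 377 characters left out ...]
6  186  188
   186  187 1201  178]
 [ 183  188  182  185  186  184  196  208  211  207  203  187  189  183
   183  187  185  177]
 [ 188  184  183  187  186  184  183  201  206  198  184  185  183  186
   184  185  186  183]
 [ 184  184  189  188  184  184  182  188  193  184  187  184  185  188
   181  189  173  177]
 [ 179  184  186  182  186  187  187  181  182  181  185  187  187  182
   183  187  175  182]
 [ 181  181  183  182  190  184  183  186  187  181  184  187  185  183
   184  178  180  177]
 [ 181  180  178  185  187  187  185  185  183  184  182  183  183  184
   178  180  178  180]
 [ 179  180  182  177  187  184  184  188  182  182  185  187  183  178
   177  182  181  181]]
```

View pics/sq.png

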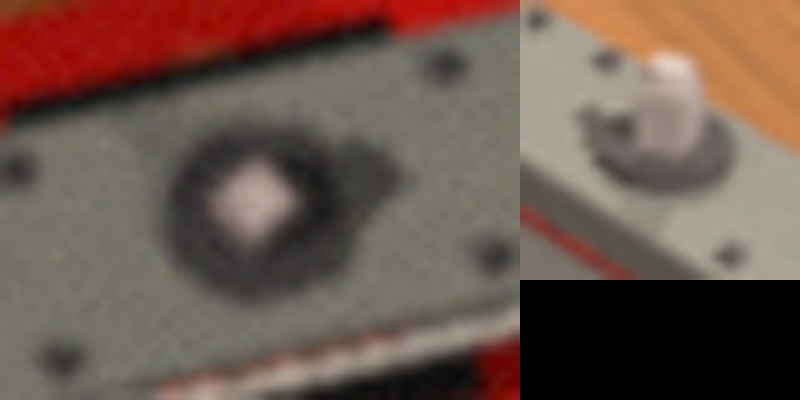

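The square shows as a diamond at about (327,210), roughly 45° in the image, standing on a dark collar of about 40 mm. I'll get its angle from the averaged pictures and then grasp the hub.

```bash
cat >> h.py <<'E'
def cloud(c):
    z=c["range_z"]; v,u=np.mgrid[:400,:640]; K=c["K"]
    return (np.stack([(u-K[0,2])/K[0,0]*z,(v-K[1,2])/K[1,1]*z,z,np.ones_like(z)],-1)@c["T"].T)[...,:3]
def R(psi):  # tool down, closing axis y at angle psi
    s,c=np.sin(psi),np.cos(psi); return np.array([[s,c,0],[-c,s,0],[0,0,-1.]])
E
python3 - <<'E'
from h import *
np.set_printoptions(precision=4,suppress=True)
cs=[arm.capture("top") for _ in range(6)]
z=np.median([c["range_z"] for c in cs],0); im=np.mean([c["pixels"].astype(float) for c in cs],0)
c=dict(cs[0]); c["range_z"]=z; P=cloud(c)
v,u=np.mgrid[:400,:640]
w=(u>316)&(u<339)&(v>198)&(v<222)
from itertools import product
for lo in (.202,.205,.207):
    q=P[w&(P[...,2]>lo)&(P[...,2]<.22)][:,:2]; m=q.mean(0); d=(q-m)@[1,1j]
    f=(d**4).sum(); print(lo,len(q),m,"corner dir",np.degrees(np.angle(f))/4,abs(f)/(abs(d)**4).sum(), cv2.minAreaRect((q*1000).astype(np.float32)))
# brightness model fit: square at z .212 plane, upsampled
g=im.sum(2)/3; 
K,T=c["K"],c["T"]
def proj(p):
    p=np.c_[p,np.ones(len(p))]@np.linalg.inv(T).T; return np.c_[p[:,0]/p[:,2]*K[0,0]+K[0,2],p[:,1]/p[:,2]*K[1,1]+K[1,2]]
def prism(x,y,a):
    out=[]
    for zz,h in ((.186,7.5),(.206,7.5),(.212,5)):
        for k in range(4):
            t=a+np.pi/4+k*np.pi/2; out.append([x+h*2**.5*np.cos(t)/1e3,y+h*2**.5*np.sin(t)/1e3,zz])
    return np.array(out)
crop=P[198:222,316:339,2]>.196
best=[]
for a in np.radians(np.arange(0,90,3)):
  b=(9e9,)
  for x,y in product(np.arange(.524,.5311,.0007),np.arange(-.0125,-.0054,.0007)):
    p=(proj(prism(x,y,a))-[316,198]+.5)*8-.5
    M=np.zeros((24*8,23*8),np.uint8); cv2.fillConvexPoly(M,cv2.convexHull(p.astype(np.float32)).astype(np.int32),255)
    A=cv2.resize(M,(23,24),interpolation=cv2.INTER_AREA)/255.
    e=((A-crop)**2).sum()
    if e<b[0]: b=(e,x,y)
  best.append((b[0],np.degrees(a),b[1],b[2]))
for b in sorted(best)[:7]: print(np.array(b))
q=P[(u>185)&(u<235)&(v>220)&(v<255)&(P[...,2]>.04)&(P[...,2]<.055)][:,:2]
# hub top rect
qq=q[np.linalg.norm(q-[.4715,.276],axis=1)<.024]; print(cv2.minAreaRect((qq*1000).astype(np.float32)))
print(arm.get_obs()["time"])
E
```

```text
0.202 48 [ 0.5275 -0.0095] corner dir -9.74843267018011 0.4689573620643088 ((527.8927001953125, -9.660221099853516), (14.24902057647705, 15.083354949951172), 34.5677604675293)
0.205 44 [ 0.5278 -0.0098] corner dir -5.333886543611495 0.4710966226533778 ((527.7296752929688, -10.31488037109375), (13.837580680847168, 14.135100364685059), 43.08228302001953)
0.207 38 [ 0.5278 -0.0098] corner dir -5.723321755799933 0.37028033451621006 ((528.0878295898438, -9.757972717285156), (12.544264793395996, 13.816359519958496), 43.1312370300293)
[ 4.7131 36.      0.5289 -0.0104]
[ 4.9729 33.      0.5289 -0.0104]
[ 5.1971 39.      0.5289 -0.0097]
[ 5.2168 42.      0.5282 -0.0104]
[ 5.8679 30.      0.5289 -0.0104]
[ 5.9087 45.      0.5282 -0.0104]
[ 6.2279 27.      0.5282 -0.0104]
((467.3189697265625, 277.4990234375), (31.60652732849121, 38.65754318237305), 75.01689910888672)
1.6
```

Run:
```python
from h import *
np.set_printoptions(precision=3,suppress=True)
hub=np.array([.4705,.2762]); 
for psi in (75,255):
    p=np.radians(psi)
    print(psi,arm.solve_ik([*hub,.31],R(p)),arm.solve_ik([.5283,-.010,.41],R(p-np.radians(38))))
q0=arm.get_obs()["qpos"]
psi=min((75,255),key=lambda s:abs(arm.solve_ik([*hub,.31],R(np.radians(s)))[5]) if arm.solve_ik([*hub,.31],R(np.radians(s))) is not None else 9)
print(psi); p=np.radians(psi)
arm.command_gripper(.058)
arm.movep([*hub,.31],R(p))
arm.servo_line([*hub,.203],velocity=.1)
o=arm.get_obs(); print(o["wrist_force"],o["position"])
arm.command_gripper(.02); o=arm.get_obs(); print(o["width"],o["finger_force"],o["wrist_force"],o["torque"])
arm.servo_line([*hub,.31],velocity=.12)
o=arm.get_obs(); print(o["width"],o["wrist_force"],o["torque"],o["qpos"],o["time"])
c=arm.capture("top"); cv2.imwrite("pics/g.png",c["pixels"][150:350,80:400])
```

```text
Traceback (most recent call last):
  File "scipy/spatial/transform/_rotation.pyx", line 1143, in scipy.spatial.transform._rotation.Rotation.from_matrix
ValueError: Non-positive determinant (left-handed or null coordinate frame) in rotation matrix 0: [[ 0.966  0.259  0.   ]
 [-0.259  0.966  0.   ]
 [ 0.     0.    -1.   ]].
```

```bash
sed -i 's/np.array(\[\[s,c,0\],\[-c,s,0\]/np.array([[-s,c,0],[c,s,0]/' h.py
python3 - <<'E'
from h import *
np.set_printoptions(precision=3,suppress=True)
hub=np.array([.4705,.2762]); 
S={}
for psi in (75,255):
    p=np.radians(psi)
    S[psi]=arm.solve_ik([*hub,.31],R(p)); print(psi,S[psi],arm.solve_ik([.5283,-.010,.41],R(p-np.radians(38))))
psi=min((s for s in S if S[s] is not None),key=lambda s:abs(S[s][5]))
print(psi); p=np.radians(psi)
arm.command_gripper(.058)
arm.movep([*hub,.31],R(p))
arm.servo_line([*hub,.203],velocity=.1)
o=arm.get_obs(); print(o["wrist_force"],o["position"])
arm.command_gripper(.02); o=arm.get_obs(); print(o["width"],o["finger_force"],o["wrist_force"],o["torque"])
arm.servo_line([*hub,.31],velocity=.12)
o=arm.get_obs(); print(o["width"],o["wrist_force"],o["torque"],o["qpos"],o["time"])
c=arm.capture("scene"); cv2.imwrite("pics/g.png",cv2.resize(c["pixels"][170:330,300:500],(600,480)))
E
```

```text
75 [ 0.41   0.498  1.855 -0.     0.788 -0.899] [-0.144  0.348  1.788 -0.     1.006 -0.79 ]
255 [ 0.41   0.498  1.855 -0.     0.788  2.242] [-0.144  0.348  1.788 -0.     1.006  2.352]
75
[-0.479 -0.623  1.084] [0.471 0.276 0.203]
0.031087031509328462 29.845713526010513 [-0.794  0.282  2.724] [ 0.028  0.071 -0.021]
0.03092497035802084 [ 0.231  0.496 -4.744] [ 0.055 -0.062  0.005] [ 0.41   0.499  1.856 -0.     0.788 -0.899] 6.9417
```

View pics/g.png

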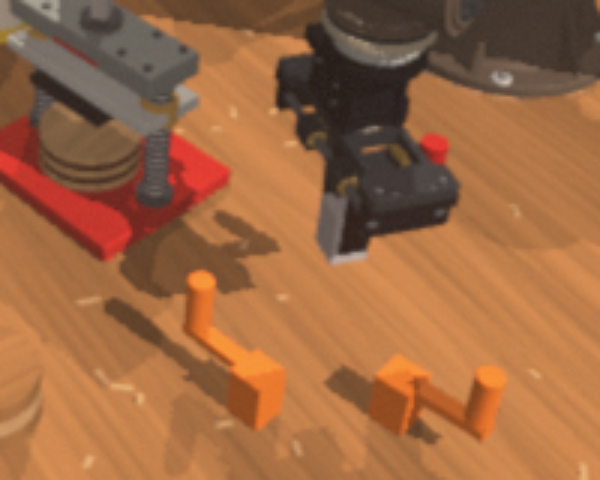

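The steel crank is held by its hub and the red handle is free at the right. The orange cranks haven't moved. I'll move over the drive end and feel downwards gently.

```bash
cat > lower.py <<'E'
from h import *
np.set_printoptions(precision=2,suppress=True)
def lower(x,y,psi,z0,z1,step=.001,lim=6,fz0=None,v=.03):
    """step down until the push exceeds lim; returns z, contact"""
    z=z0; arm.pause(.1)
    f0=arm.get_obs()["wrist_force"] if fz0 is None else fz0
    while z>z1+1e-6:
        z=max(z-step,z1); arm.servo_line([x,y,z],velocity=v,attitude=R(psi)); 
        o=arm.get_obs(); f=o["wrist_force"]-f0
        if f[2]>lim: 
            return z,f,o
    return z,f,o
E
python3 - <<'E'
from lower import *
c=arm.capture("top"); P=cloud(c); im=c["pixels"].astype(float); o=arm.get_obs()
b,g,r=im[...,0],im[...,1],im[...,2]
m=(r>110)&(g<50)&(b<60)&(abs(P[...,0]-.41)<.04)&(abs(P[...,1]-.29)<.04)&(P[...,2]>.17)
h=P[m].mean(0) if m.sum() else None; print("handle",m.sum(),h, np.round((h[:2]-o["position"][:2])*1000,1))
p=np.radians(37)
arm.servo_line([.4705,.2762,.45],velocity=.25)
arm.movep([.5283,-.010,.45],R(p))
arm.pause(.2); f0=arm.get_obs()["wrist_force"]; np.save("f0.npy",f0); print("f0",f0)
arm.servo_line([.5283,-.010,.420],velocity=.08)
z,f,o=lower(.5283,-.010,p,.420,.402,fz0=f0)
print(z,f,o["torque"],o["width"],o["time"])
E
```

```text
Traceback (most recent call last):
TypeError: 'NoneType' object is not subscriptable
```

Run:
```python
from lower import *
p=np.radians(37)
arm.servo_line([.4705,.2762,.45],velocity=.25)
arm.movep([.5283,-.010,.45],R(p))
arm.pause(.2); f0=arm.get_obs()["wrist_force"]; np.save("f0.npy",f0); print("f0",f0)
c=arm.capture("scene"); P=cloud(c); im=c["pixels"].astype(float); o=arm.get_obs()
b,g,r=im[...,0],im[...,1],im[...,2]
m=(r>110)&(g<60)&(b<70)&(P[...,2]>.25)&(abs(P[...,0]-.49)<.06)&(abs(P[...,1]-.04)<.06)
if m.sum(): print("handle",m.sum(),P[m].mean(0),P[m].min(0),P[m].max(0))
arm.servo_line([.5283,-.010,.420],velocity=.08)
z,f,o=lower(.5283,-.010,p,.420,.402,fz0=f0)
print(z,f,o["torque"],o["width"],o["time"])
```

```text
f0 [ 0.52  0.12 -3.65]
handle 128 [0.49 0.05 0.32] [0.49 0.04 0.3 ] [0.5  0.06 0.35]
0.402 [-1.17 -0.94 -0.33] [-0.1   0.01  0.03] 0.03089889398459407 14.25
```

It slid 13 mm over the square with no push, so the angle fits. I'll go on down to the collar.

Run:
```python
from lower import *
f0=np.load("f0.npy"); p=np.radians(37)
z,f,o=lower(.5283,-.010,p,.402,.3865,fz0=f0,lim=5)
print(z,f,o["torque"],o["width"],o["position"],o["time"])
```

```text
0.388 [-3.63  0.01 12.87] [-0.03  0.64 -0.03] 0.030906745974721345 [ 0.53 -0.01  0.39] 17.85
```

Seated: contact came at 0.388, against 0.389 expected. I'll let go, check the fit, then take the handle.

Run:
```python
from lower import *
arm.command_gripper(.05)
arm.servo_line([.5283,-.010,.48],velocity=.2)
arm.movep([.5283-.13,.15,.49],R(np.radians(37)))
c=arm.capture("top"); P=cloud(c)*1000; im=c["pixels"].astype(float); o=arm.get_obs()
np.set_printoptions(precision=1,suppress=True)
b,g,r=im[...,0],im[...,1],im[...,2]
nr=(np.hypot(P[...,0]-528,P[...,1]+10)<95)
m=nr&(r>100)&(g<60)&(P[...,2]>270)&(P[...,2]<300); print("handle top",m.sum(),P[m].mean(0) if m.any() else 0)
m=(np.hypot(P[...,0]-528,P[...,1]+10)<26)&(P[...,2]>224)&(P[...,2]<245); print("hub top",m.sum(),P[m].mean(0),np.median(P[m][:,2]))
for n in ("top","scene"):
    if n=="scene": arm.capture(n); c=arm.capture(n)
    for l in ("crank_hub","crank_handle","pad_face","blank_top"):
        for d in arm.tip_of(l,n)[:4]: print(n,l,np.round(d["point"]),round(d["conf"],2))
s=arm.capture("scene"); P=cloud(s)*1000
cv2.imwrite("pics/fit.png",cv2.resize(s["pixels"][130:250,270:400],(650,600),interpolation=cv2.INTER_CUBIC))
print(o["time"])
```

```text
handle top 75 [490.7  41.6 284.2]
hub top 252 [526.7  -7.4 232.9] 232.98167746261737
top crank_hub [200. 206.] 0.96
top crank_hub [176. 240.] 0.96
top crank_hub [324. 208.] 0.93
top crank_handle [222. 196.] 0.72
top crank_handle [144. 246.] 0.6
top crank_handle [302. 224.] 0.56
top pad_face [316. 217.] 0.7
top pad_face [329. 215.] 0.53
scene crank_hub [388. 300.] 0.82
scene crank_hub [331. 169.] 0.78
scene crank_hub [433. 300.] 0.66
scene crank_handle [364. 268.] 0.98
scene crank_handle [357. 159.] 0.94
scene crank_handle [462. 306.] 0.58
scene pad_face [333. 198.] 0.65
scene pad_face [333. 175.] 0.32
19.9333
```

View pics/fit.png

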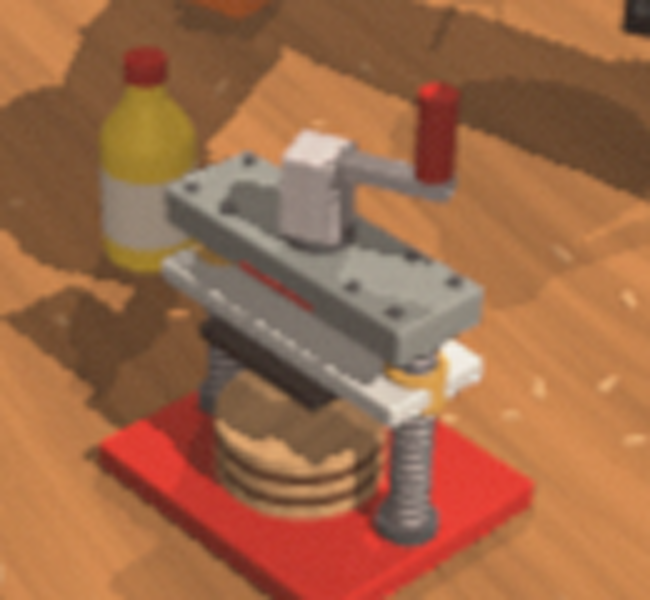

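Fully home: the hub's top reads 233 mm (234 expected), and in the picture the hub stands on the collar with the handle at about (438,130) in the crop. Now I'll grip the handle and wind, watching tangential and radial forces.

```bash
cat > wind.py <<'E'
from h import *
import json
np.set_printoptions(precision=2,suppress=True)
PS=R(np.radians(37)); r=.065; ZT=.433
def wind(st,dth,step,v=.12,stop=None,settle=0.,adapt=.0001,log=True):
    """clockwise by dth rad in steps; st: dict theta, ctr, f0, rows"""
    n=int(round(dth/step))
    for i in range(n):
        st["theta"]-=step; th=st["theta"]; e=np.array([np.cos(th),np.sin(th)]); t=np.array([e[1],-e[0]])
        arm.servo_line([*(np.array(st["ctr"])+r*e),ZT],velocity=v,attitude=PS)
        if settle: arm.pause(settle)
        o=arm.get_obs(); f=(o["wrist_force"]-np.array(st["f0"])); ft=-f[:2]@t; fr=f[:2]@e
        st["ctr"]=list(np.array(st["ctr"])+adapt*np.clip(fr,-8,8)*e)
        st["rows"].append([th,ft,fr,f[2],o["time"]])
        if stop and stop(st): break
    json.dump(st,open("st.json","w"))
    return st
E
python3 - <<'E'
from wind import *
arm.movep([.490,.0422,.485],PS)
arm.servo_line([.490,.0422,ZT],velocity=.1); arm.pause(.2)
o=arm.get_obs(); f0=o["wrist_force"]; print(f0)
arm.command_gripper(.012); arm.pause(.1); o=arm.get_obs(); print(o["width"],o["wrist_force"]-f0,o["time"])
st=dict(theta=np.radians(126.7),ctr=[.5285,-.0097],f0=list(f0),rows=[])
wind(st,np.pi/2,np.pi/12)
print(np.array(st["rows"])); print(st["ctr"])
E
```

```text
[0.37 0.71 0.92]
0.021453320812636147 [-0.95 -0.66  0.31] 22.65
[[ 1.95  0.3  -1.07  0.3  22.94]
 [ 1.69  0.29  0.85 -0.53 23.23]
 [ 1.43  0.56 -0.31 -0.24 23.52]
 [ 1.16  0.91 -1.38 -0.58 23.82]
 [ 0.9   0.03 -3.21 -0.93 24.11]
 [ 0.64 -0.04 -1.33 -0.52 24.4 ]]
[np.float64(0.5281651108469195), np.float64(-0.010203353475304855)]
```

```bash
cat >> wind.py <<'E'
def beam():
    s=arm.capture("scene"); P=cloud(s)*1000; im=s["pixels"].astype(int)
    m=(np.hypot(P[...,0]-528,P[...,1]+10)<105)&(P[...,2]>75)&(P[...,2]<172)&(im.max(2)-im.min(2)<40)&(im.max(2)>110)
    h=np.histogram(P[m][:,2],bins=np.arange(75,173,3)); return s,[(int(a),int(b)) for a,b in zip(h[1],h[0]) if b>4]
E
python3 - <<'E'
from wind import *
st=json.load(open("st.json"))
print(beam()[1])
wind(st,np.pi,np.pi/9,v=.15); print(np.array(st["rows"])[6:]); 
s,h=beam(); print(h,st["ctr"])
cv2.imwrite("pics/w1.png",cv2.resize(s["pixels"][110:250,260:420],(640,560),interpolation=cv2.INTER_CUBIC))
E
```

```text
[(75, 5), (81, 7), (87, 7), (93, 7), (111, 7), (114, 26), (117, 53), (120, 54), (123, 123), (126, 299), (129, 36), (135, 5), (141, 6), (156, 8), (159, 12), (162, 19), (165, 15), (168, 11)]
[[ 0.29 -1.46 -2.39 -1.65 24.75]
 [-0.06 -1.02 -0.02 -1.06 25.05]
 [-0.41 -0.59 -0.53 -1.84 25.35]
 [-0.76 -0.02 -0.24 -1.98 25.65]
 [-1.1  -0.62 -0.14 -1.69 25.95]
 [-1.45 -1.34  0.92 -1.79 26.25]
 [-1.8   0.04  0.93 -1.8  26.55]
 [-2.15 -0.33  1.43 -1.68 26.85]
 [-2.5   0.63  1.46 -1.72 27.15]]
[(75, 7), (81, 6), (105, 28), (108, 44), (111, 47), (114, 75), (117, 327), (120, 149), (123, 6), (126, 6), (129, 5), (132, 5), (135, 5), (141, 5), (156, 14), (159, 13), (162, 14), (165, 17), (168, 17)] [np.float64(0.5276565922847863), np.float64(-0.010609948696249939)]
```

View pics/w1.png

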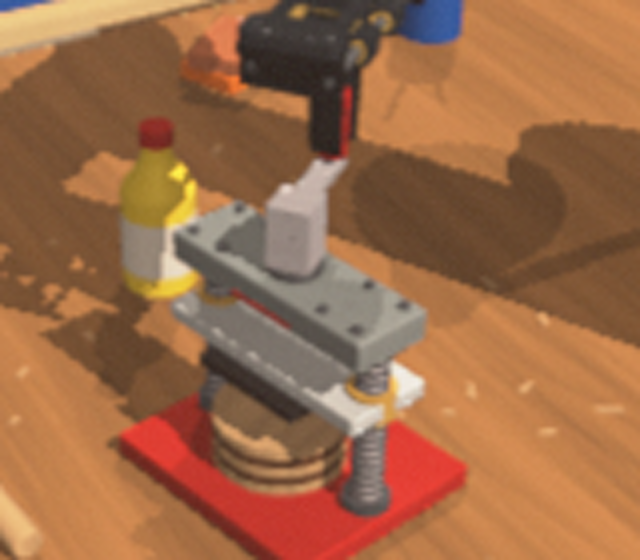

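The crank is still seated (hub at about (297,235) in the crop) and the beam went down 8 mm in half a turn, as it should. The drag relaxes away at each stop, so I'll see whether a slow line or `movej` shows it better, and measure the pad gap by vision too.

```bash
cat >> wind.py <<'E'
def gaps(n=4):
    """press-frame slices in the averaged scene picture: beam top, black pad side, blank top heights (mm)"""
    cs=[arm.capture("scene") for _ in range(n)]
    c=dict(cs[0]); c["range_z"]=np.median([k["range_z"] for k in cs],0).astype(np.float32)
    c["pixels"]=np.mean([k["pixels"].astype(float) for k in cs],0); return c
E
python3 - <<'E'
from wind import *
st=json.load(open("st.json"))
n0=len(st["rows"])
def mj(step):
    st["theta"]-=step; th=st["theta"]; e=np.array([np.cos(th),np.sin(th)]); t=np.array([e[1],-e[0]])
    arm.movej(arm.solve_ik([*(np.array(st["ctr"])+r*e),ZT],PS)); o=arm.get_obs(); f=o["wrist_force"]-np.array(st["f0"])
    print("mj",-f[:2]@t,f[:2]@e,abs(o["dq"]).max()*1000,o["time"])
for k in range(4): wind(st,.2,.2,v=.03); print(np.array(st["rows"][-1]),abs(arm.get_obs()["dq"]).max()*1000)
for k in range(4): mj(.2)
json.dump(st,open("st.json","w")); print(st["theta"],st["ctr"])
c=gaps(); np.savez("sc.npz",**c)
P=cloud(c)*1000; im=c["pixels"]
np.set_printoptions(linewidth=220)
for u in (318,322,326,330,334,338,342):
    print(u,[(v,int(P[v,u,2]),int(im[v,u].mean())) for v in range(184,224)])
E
```

```text
[-2.7   0.51 -2.12 -2.64 27.78] 3.4342442887486397
[-2.9   1.61 -0.64 -1.75 28.37] 5.3431131064387385
[-3.1   0.69  0.76  0.77 28.95] 5.67719288319336
[-3.3   1.18  3.17  1.63 29.53] 4.51045862693524
mj 0.21568385573960336 1.013097144798659 11.737660567062854 29.7833
mj -0.08862696449009196 1.5731586965150246 7.664602077227923 30.0333
mj -0.3995091834949401 3.2799526682317115 6.001235164185124 30.2833
mj 1.3335332281614378 3.479550710670864 9.24180667680549 30.5333
-4.101056818107875 [np.float64(0.5275217403392607), np.float64(-0.010456965901208022)]
318 [(184, 118, 88), (185, 119, 91), (186, 118, 92), (187, 116, 106), (188, 114, 109), (189, 114, 111), (190, 114, 112), (191, 114, 112), (192, 115, 112), (193, 115, 113), (194, 115, 113), (195, 114, 117), (196, 114, 149), (197, 112, 142), (198, 107, 122), (199, 105, 111), (200, 101, 85), (201, 101, 59), (202, 101, 52), (203, 100, 52), (204, 100, 51), (205, 100, 47), (206, 93, 45), (207, 60, 64), (208, 59, 86), (209, 58, 93), (210, 58, 94), (211, 59, 95), (212, 59, 98), (213, 60, 98), (214, 59, 96), (215, 58, 93), (216, 61, 104), (217, 6
[... 3336 characters left out ...]
, 95), (222, 58, 98), (223, 53, 89)]
342 [(184, 179, 161), (185, 179, 159), (186, 181, 146), (187, 180, 137), (188, 180, 137), (189, 178, 138), (190, 179, 140), (191, 178, 132), (192, 175, 109), (193, 172, 86), (194, 170, 80), (195, 166, 81), (196, 164, 80), (197, 161, 79), (198, 157, 92), (199, 114, 130), (200, 115, 153), (201, 115, 158), (202, 114, 156), (203, 114, 130), (204, 115, 117), (205, 115, 114), (206, 114, 121), (207, 114, 183), (208, 114, 203), (209, 116, 204), (210, 115, 203), (211, 115, 205), (212, 114, 196), (213, 111, 154), (214, 108, 119), (215, 105, 111), (216, 59, 107), (217, 60, 95), (218, 59, 92), (219, 60, 93), (220, 56, 93), (221, 54, 87), (222, 49, 64), (223, 44, 60)]
```

Depth readings are clean: beam top about 114.5, pad's upper ledge about 100.3 (so underside about 90.4), blank top about 59.3. That leaves a gap of about 31 mm, close to 1.95 turns. I'll wind most of it, then measure again precisely.

```bash
cat >> wind.py <<'E'
def measure(n=5):
    c=gaps(n); P=cloud(c)*1000; im=c["pixels"]; z=P[...,2]; g=im.mean(2)
    v,u=np.mgrid[:400,:640]; w=(u>305)&(u<350)&(v>180)&(v<235)&(np.hypot(P[...,0]-528,P[...,1]+10)<75)
    flat=abs(cv2.blur(z,(3,3))-z)<1.5
    nz=lambda m:(np.mean(z[m]),int(m.sum()))
    def peak(lo,hi,mask):
        q=z[mask&(z>lo)&(z<hi)]; h=np.histogram(q,np.arange(lo,hi,.5)); k=h[1][np.argmax(np.convolve(h[0],[1]*4,'same'))]
        q=q[abs(q-k)<2.5]; return np.mean(q),len(q)
    bt,n1=peak(75,130,w&flat&(g>108)); pt,n2=peak(bt-18,bt-11,w&flat&(g<60)); bl,n3=peak(56,63,w&flat)
    print("beam %.2f(%d) padtop %.2f(%d) blank %.2f(%d) gap %.2f t %.1f"%(bt,n1,pt,n2,bl,n3,pt-10-bl,arm.get_obs()["time"]))
    return bt,pt,bl
E
python3 - <<'E'
from wind import *
st=json.load(open("st.json"))
measure(4)
wind(st,2*np.pi*1.1,2*np.pi*1.1/19,v=.18)
a=np.array(st["rows"][-19:]); print(a[::3]); measure(4)
wind(st,2*np.pi*.65,2*np.pi*.65/11,v=.18)
a=np.array(st["rows"][-11:]); print(a[::2]); measure(4); print(st["theta"],st["ctr"])
E
```

```text
beam 115.13(373) padtop 100.75(79) blank 59.50(197) gap 31.25 t 30.9
[[ -4.46  -0.07   4.4    3.6   31.22]
 [ -5.56   0.17   2.34   1.92  32.07]
 [ -6.65  -0.81   2.71   0.1   32.92]
 [ -7.74  -0.22   4.31   1.39  33.77]
 [ -8.83  -0.86   5.93   3.82  34.62]
 [ -9.92  -0.25   7.33   6.09  35.47]
 [-11.01  -0.09   3.87   3.38  36.32]]
beam 97.53(508) padtop 83.20(68) blank 59.46(88) gap 13.74 t 36.5
[[-11.38  -0.51   5.28   4.79  36.8 ]
 [-12.13  -0.8    5.8    3.24  37.37]
 [-12.87  -2.07   6.39   3.09  37.93]
 [-13.61  -1.15   4.99   2.1   38.5 ]
 [-14.35  -0.6    4.7    3.54  39.07]
 [-15.1   -0.13   4.11   3.77  39.63]]
beam 87.09(545) padtop 72.74(75) blank 59.78(39) gap 2.96 t 39.8
-15.096631105672149 [np.float64(0.5280640121954446), np.float64(-0.011275090160775967)]
```

The gap is now about 3.3 mm by both routes (range 3.0–3.6), and the beam tracks 16 mm a turn exactly. Adding 1.6 mm for the bite leaves 4.9 mm, or 0.306 turn. I'll do the last part slowly, watching the force.

Run:
```python
from wind import *
st=json.load(open("st.json"))
t=2*np.pi
wind(st,t*.15,t*.05,v=.1)
wind(st,t*.156,t*.156/8,v=.02)
print(np.array(st["rows"][-11:])); measure(5); print(st["theta"])
```

```text
[[-15.41  -0.12   2.5    3.19  40.18]
 [-15.72   0.09   3.42   4.02  40.53]
 [-16.04   0.58   3.67   3.84  40.88]
 [-16.16   1.84   2.87   2.01  41.43]
 [-16.28   1.01   0.69  -0.7   41.98]
 [-16.41   0.97  -0.82   0.61  42.53]
 [-16.53   1.24   1.82   0.37  43.08]
 [-16.65   1.95   3.68   2.13  43.63]
 [-16.77   2.88   2.16   0.02  44.18]
 [-16.9    3.54   1.01  -0.03  44.73]
 [-17.02   2.07   0.9    0.2   45.28]]
beam 82.40(550) padtop 69.19(62) blank 60.05(39) gap -0.86 t 45.5
-17.019285809669114
```

The beam went down 4.7 mm, and the tangential force climbs from about 1 to 3 N after -16.45 rad. That matches the predicted contact at -16.39, so it is about 0.09 turn past the bite, roughly 50 N. Letting go and checking.

Run:
```python
from wind import *
arm.command_gripper(.05)
p=arm.get_obs()["position"]
arm.servo_line([p[0],p[1],.52],velocity=.15)
arm.movep([.42,.22,.52],PS); arm.pause(.3)
measure(5)
c=arm.capture("top"); P=cloud(c)*1000
m=(np.hypot(P[...,0]-528,P[...,1]+10)<24)&(P[...,2]>200)&(P[...,2]<260); print("hub top",np.median(P[m][:,2]))
s=arm.capture("scene"); cv2.imwrite("pics/end.png",cv2.resize(s["pixels"][110:330,220:480],(780,600)))
```

```text
beam 82.41(541) padtop 69.61(63) blank 59.93(38) gap -0.33 t 48.3
hub top 232.69238976259936
```

View pics/end.png

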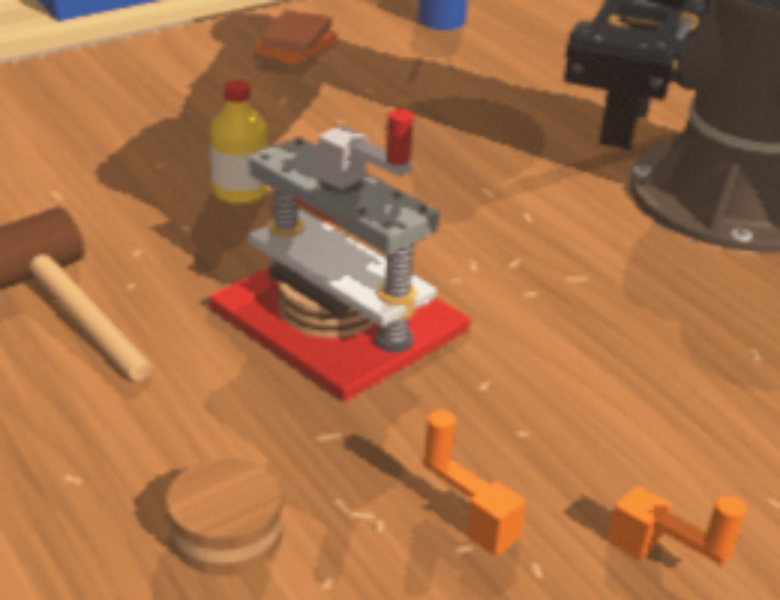

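The crank stands home on the drive end at (345,150) and the pad bears on the blank at (325,295). The beam held its height after release, and the glue bottle, spare blank, mallet and orange cranks are untouched. Handing in.

```bash
python3 -c "
from station import arm
print(arm.sign_off())"
```

```text
the job is handed in; nothing more can be done
None
```

The steel crank is fully down on the drive end and wound clockwise until the pad clamps the blank, about 0.09 turn past first bite (an estimated 50 N); it was released and handed in at about 48 s, with nothing else touched.

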